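# Clamp a heat sink and hold the tilt table at the index

### The arm

A 6-joint arm with a two-finger parallel gripper is mounted at the origin on a cart in front of the work surface, level with it; the furniture and walls round the work are solid. World frame = base frame: x ahead of the robot, y to its left, z up, the work surface at z = 0. Lengths are in m, angles in rad, forces in N, time in s.
With the tool pointing down it reaches from about 0.35 to 0.975 m from the base axis. Payload 7.1 kg.
Tool frame: the origin (TCP) lies midway between the tips of the shut fingers; the grasp point (between the pads) lies 19 mm behind it; z points along the fingers, y is the line along which they close (so a half turn about z gives the same grasp; the last joint's range is limited). The gripper opens to 88 mm and grips with 3 to 60 N. Pads are 20 mm wide; open, the fingers measure 115 mm over their backs; the gripper's body (75 mm by 178 mm) begins 61 mm behind the grasp point.
Start: joints at [1.273, 0.423, 1.63, -0, 1.089, -0.019], TCP at [0.172, 0.601, 0.184] pointing down, gripper open.
Joint ranges: [-3, 3], [-0.9, 2.11], [0.09, 2.58], [-1.31, 4.45], [0.11, 2.69], [-2.54, 2.54]. Speed limits (rad/s): [2.39, 2.39, 3.01, 3.14, 3.14, 3.14].

### API

Orientations are given as a rotation vector (axis times angle).
In Python, from cell import ctrl gives the robot as it stands. The module is installed in compiled form; this text tells all that it offers.
- The arm moves only by the tool carry_out, never from a script. Its argument "motion" is a list of rows, each an object of numbers: "tx", "ty", "tz": the shift along the tool's x, y, z in m; "spin": the turn about the tool's z in rad; "gripper": the finger opening in m, from 0 to 0.0878. In form: [{"tx": .., "ty": .., "tz": .., "spin": .., "gripper": ..}, ...]. A call has 1 to 12 rows; each row is the pose to reach, as a shift and turn from the pose commanded when the call began, along the tool's axes at that moment; what a row does not reach only later rows make up. A row lasts 1/8 s, in which the tool goes at most 62.5 mm and 10.7 degrees, less where a joint would pass 70% of its speed; a pose out of reach is approached as far as the arm can. A call with a gripper value outside its range is refused whole. The fingers move at their own pace and stop on an object; "force" is the grip in N (left out, the last holds). Time passes only in rows, so rows that repeat a pose let the fingers close. It gives the time, the measured TCP pose, the force, the opening and the grip force at its end, in the units of the state.
- ctrl.observe(): the state, without advancing time (a new reading comes with each control period).
- ctrl.camera(name): name is "side" or "top" or "wrist"; returns (picture, depth): 384x512x3 uint8, red, green, blue; 384x512 float32, m along the optical axis (not along the pixel's ray), 0 where there is no reading.
- ctrl.camera_params(name): a dict with "mtx" (3x3 intrinsics, pixels), "R" (3x3) and "t" (3): a world point X has camera coordinates R X + t. Camera axes: x right, y down, z forward; pixel columns grow to the right and rows downward; lengths in m; the calibration is good to about 2 mm. The wrist camera is an equidistant fisheye: a pixel r from the principal point sees the ray r / f radians off the axis. A picture is of the moment at which its call begins: read the wrist's pose just before it. camera_params takes no time and is no camera call; for the wrist camera it gives the pose at the moment of the call.
- ctrl.finish_job(): hands the job in; it is judged then, once.
Trained networks look in the newest picture that a camera, given by its name, has taken for a name from the list of things; names that differ only in an ending like _2 or _b are one class to them, and where a whole thing is asked for, a point or a joint stands for the part that bears it (a point fixed in the world has none). Each returns a list of dicts, best first, with "confidence" (0 to 1); they miss things now and then, are a little off and sometimes report something else, mostly with a low value. They report only what shows in the picture. A call takes as long as a camera call. They do not tell look-alikes from the thing itself.
- ctrl.recognise(camera, target): "rect" ([left, top, width, height] in pixels, round what is visible of it).
- ctrl.landmark_of(camera, target): "at" ([column, row] in pixels: a listed point, or the origin of a listed thing).
The state is a dict: "t": time; "qpos": joint angles; "qvel": joint speeds; "joint_efforts": joint torques, N m; "eef_pos": TCP position; "orientation": TCP orientation; "force": force on the tool from outside, world axes, zero at the start; "moment": the same for the moment, N m; "finger_gap": finger opening in m; "finger_force": force on a finger pad.
Only numpy, scipy, OpenCV 4.12 (cv2) and the standard library are available. Lean on these libraries where they do the work, as an engineer would, in place of code of your own. Each camera call takes 0.05 s, during which the arm holds its last target. There are 200 camera calls.

### The job

Get the heat sink that lies on the tilting inspection table ready to be looked at: slide the table's movable jaw shut until it presses firmly on the heat sink (without crushing it) and leave it clamped, then take the table by the bar at its front, swing it up until its pointer is level with the pointer of the index arm, and keep it there. Nothing latches the table, so finish while still holding the bar; leave the index arm and the other things on the bench as they are.

Things in the scene. Friction and masses are not known exactly. Their poses are not given: they have to be found in the camera images.
- tilt_stand: the inspection stand, fixed to the bench: dark foot plate 185x210x12 mm carrying the tilting table. Origin at the underside of the foot, x towards the hinge (away from the robot), y to the left (the side with the upright graduated arc, 14 mm wide band up to 0.20 m high, its plane at y = +99 mm), z up. Hinge axis parallel to y at x = +85 mm, z = 44 mm. Everything on the table described below is in these axes with the table down.
- tilt_table (a joint): angle of the tilting table about its hinge at the far edge, rad: 0 = lying level (rest), grows as the front edge rises, limit 1.2. Aluminium plate 165x150x8 mm, its top level with the hinge axis; table with jaws about 0.65 kg, almost no hinge friction, falls down if let go.
- table_hinge (a point): middle of the hinge axis of the table (axis along the stand's y)
- lift_bar: the round steel bar at the front edge of the table, 12 mm diameter, 118 mm long along y; origin at its middle, 210 mm in front of the hinge axis and level with it. Its axis lies 40 mm in front of the table edge; brackets 50 mm either side of its middle, nothing beneath but the bench. Can be pinched from above; it turns freely in its brackets, so the hand can keep its slant as the table swings.
- slide_jaw (a joint): travel of the movable jaw along the table towards +y, m: 0 = fully open (its face 86 mm from the fixed jaw), limit 0.068. Its face is a sprung pad that gives up to 4 mm (2 N per mm); on the 30 mm wide heat sink the pad touches at about 0.056 and is pressed in fully at 0.060. Sliding friction 5 N; the jaw stays where it is left and goes on pressing through its pad after it is let go. Push on to about 10 to 14 N in all.
- jaw_post (a point): on the movable jaw: point in the upright dark post to hold or push it by. The post is 14 mm along x, 12 mm along y, 36 mm high; this point is on its axis, 44 mm above the table top and 15 mm below the post's top. The jaw block under the post is 60 mm (x) by 11 mm (y), its top 24 mm above the table; the pad's face is 14 mm from the post's axis towards the heat sink.
- heat_sink: the finned heat sink lying between the jaws, 30x50x22 mm, 0.055 kg; origin at the middle of its underside, own y along its 50 mm length, which lies about along the stand's x. The fixed jaw is a steel block on the left (+y) part of the table, its face 45 mm left of the table's middle line; a 10 mm high back stop stands on the hinge side.
- index_arm (a joint): angle of the thin dark index arm on the left side of the stand outside the graduated arc, rad: set between 0.5 and 0.95 and held by friction; same zero and direction as the table's angle. The table is at the marked angle when both angles are equal.
- table_pointer (a point): tip of the small steel pointer at the front left corner of the table, 196 mm from the hinge axis, at the table's angle
- index_pointer (a point): tip of the index arm, 196 mm from the hinge axis, at y = +106 mm, 23 mm to the left of the table's pointer
- spare_sink: bystander: light-coloured finned heat sink 30x50x22 mm on the bench right of the stand
- capacitor: bystander: upright round capacitor 22 mm wide, 40 mm high, on the bench right of the stand
- terminal: bystander: green terminal block 21x30x20 mm on the bench left of the stand
- screwdriver_c: bystander: screwdriver on the bench, front left
- desolder_pump: bystander: pen-shaped desoldering pump on the bench, front left
- tape_blue: bystander: tape roll on the bench, front right
Not all that is in view belongs to the job. Leave any green look-alike of the heat_sink alone.

How it is judged:
By the outcome, as a careful person would: the job done as asked, in the order asked, and still so for the second after the job is handed in, while the arm keeps its last pose, push and grip.
It also fails if it takes over 51 s, if anything falls off the work surface, if the arm or the gripper's body presses on something with over 40 N, if the wrist force passes 120 N, or if a joint passes its speed limit or range.

## Working session

There is one attempt and no reset: what is moved stays moved. The work goes in short steps, Python scripts to look and compute and a tool call to move; the robot and the scene stay as the last step left them, time stands still between calls to the robot, and variables do not carry over. Pictures are saved under pics/ and viewed, at most 10 in all, crops included, and the job is handed in when it is done.

Besides the shell and the picture viewer there is one more tool, called by a JSON object that holds its "op" and its "data". carry_out: Moves the arm, as the interface text tells. Its arguments: {"type":"object","properties":{"motion":{"type":"array"},"force":{"type":"number"}},"required":["motion"]}

```bash
mkdir -p pics; cat > h.py <<'E'
import numpy as np, cv2
from scipy.spatial.transform import Rotation as Ro
from cell import ctrl
def cam(n):
    p=ctrl.camera_params(n); return np.array(p['mtx']),np.array(p['R']),np.array(p['t'])
def ray(n,uv):
    K,R,t=cam(n); d=np.array([(uv[0]-K[0,2])/K[0,0],(uv[1]-K[1,2])/K[1,1],1.])
    return -R.T@t, R.T@d   # d scaled: depth along axis
def pt(n,uv,dep,w=2):
    c,d=ray(n,uv); u,v=int(round(uv[0])),int(round(uv[1]))
    z=dep[max(v-w,0):v+w+1,max(u-w,0):u+w+1]; z=z[z>0]
    return c+d*np.median(z) if len(z) else None
def atz(n,uv,z):
    c,d=ray(n,uv); return c+d*(z-c[2])/d[2]
def proj(n,X):
    K,R,t=cam(n); p=R@np.array(X)+t; return (K@(p/p[2]))[:2]
def save(n,im): cv2.imwrite('pics/'+n,cv2.cvtColor(im,cv2.COLOR_RGB2BGR))
E
python3 - <<'E'
from h import *
np.set_printoptions(precision=4,suppress=True)
s=ctrl.observe(); print(s['t'],s['eef_pos'],s['orientation'],s['force'])
for n in('top','side'):
    im,d=ctrl.camera(n); save(n+'0.png',im); np.save(n+'0.npy',d)
    K,R,t=cam(n); print(n,-R.T@t,R[2])
    for g in('lift_bar','jaw_post','table_hinge','table_pointer','index_pointer','heat_sink','tilt_stand'):
        for r in ctrl.landmark_of(n,g)[:2]: print(g,r['confidence'],r['at'],pt(n,r['at'],d))
E
```

```text
0.0 [0.1718 0.6003 0.1837] [-0.4364 -3.1109  0.0024] [-0.1471 -0.1178  0.4323]
top [ 0.3795 -0.0071  1.5232] [ 0.1148 -0.0003 -0.9934]
lift_bar 0.65 [271.7, 219.9] [ 0.4685 -0.026   0.0016]
jaw_post 0.66 [269.3, 156.1] [ 0.6593 -0.0225  0.0447]
jaw_post 0.55 [282.9, 177.4] [ 0.5854 -0.06    0.0995]
table_hinge 0.96 [268.3, 154.3] [ 0.6645 -0.0196  0.0468]
table_pointer 0.63 [241.5, 220.0] [ 0.4704  0.0669 -0.0022]
index_pointer 0.41 [229.5, 199.1] [ 0.5356  0.1029 -0.0005]
heat_sink 0.74 [350.3, 161.9] [ 0.642  -0.2727  0.0115]
heat_sink 0.7 [316.4, 227.8] [ 0.4408 -0.1608  0.0163]
tilt_stand 0.74 [269.2, 185.6] [ 0.5691 -0.0202  0.0456]
tilt_stand 0.55 [314.2, 172.6] [ 0.6105 -0.1598  0.0147]
side [0.4701 0.9386 0.7515] [ 0.0609 -0.8169 -0.5735]
lift_bar 0.58 [241.0, 176.5] [ 0.5817 -0.0548  0.0969]
lift_bar 0.49 [279.9, 198.2] [ 0.4639 -0.0789  0.0042]
jaw_post 0.48 [243.7, 175.4] [ 0.5888 -0.2009  0.0055]
table_hinge 0.87 [209.9, 197.2] [ 0.6725 -0.0162  0.0451]
table_pointer 0.72 [290.3, 156.7] [ 0.4307 -0.3125  0.0187]
table_pointer 0.66 [277.0, 220.4] [ 0.4706  0.0254 -0.0002]
index_pointer 0.64 [261.7, 185.0] [ 0.5217 -0.0896  0.0448]
index_pointer 0.53 [282.7, 291.6] [0.4518 0.3077 0.0191]
heat_sink 0.63 [226.9, 164.5] [ 0.6521 -0.2519  0.0155]
heat_sink 0.5 [240.1, 205.5] [0.5761 0.0408 0.0618]
tilt_stand 0.76 [240.0, 209.7] [0.5765 0.0428 0.0482]
```

```bash
python3 - <<'E'
import cv2
a=cv2.imread('pics/top0.png')[110:270,190:390]; b=cv2.imread('pics/side0.png')[120:270,170:330]
cv2.imwrite('pics/c1.png',cv2.resize(a,None,fx=3.7,fy=3.7,interpolation=2)); cv2.imwrite('pics/c2.png',cv2.resize(b,None,fx=4,fy=4,interpolation=2)[:600])
E
```

```text
(no output)
```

View pics/c1.png

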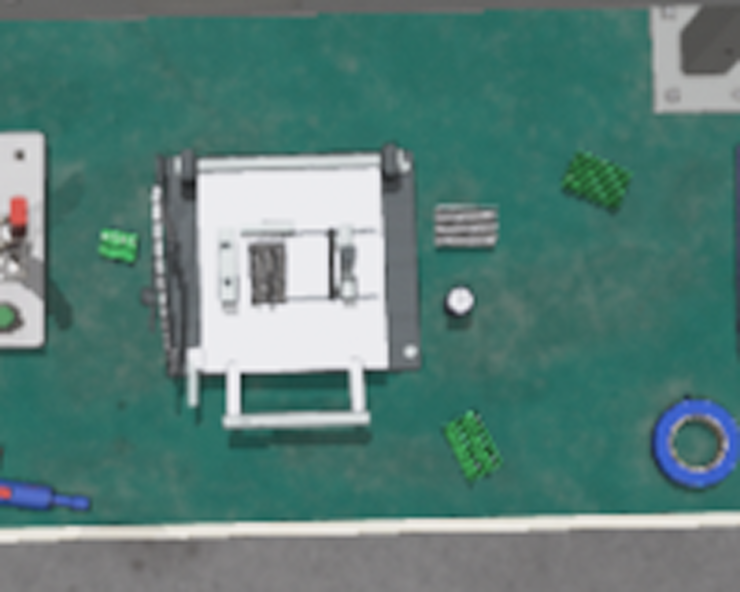

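View pics/c2.png

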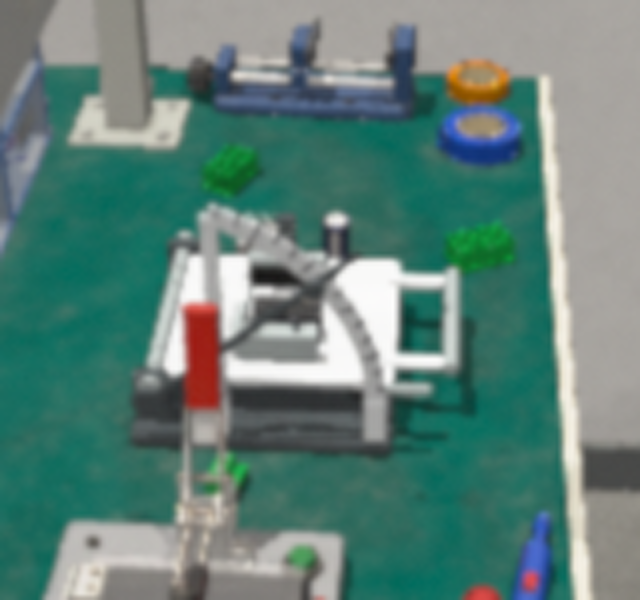

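Top crop: the stand is turned slightly, with the bar ends at crop (225,424) and (368,418), the real heat sink at (268,272) and the jaw post at (347,262). Two green look-alikes and the grey spare sit to the right. Side crop: the thin dark index arm ends at about (350,258), and a tall red third-hand clip stands to the left.

```bash
cat >> h.py <<'E'
def S2W(p,X):
    x,y,a=p; c,s=np.cos(a),np.sin(a); X=np.atleast_2d(X)
    return np.c_[x+c*X[:,0]-s*X[:,1],y+s*X[:,0]+c*X[:,1],X[:,2]]
E
python3 - <<'E'
from h import *
from scipy.optimize import least_squares
np.set_printoptions(precision=4,suppress=True)
T=lambda u,v:(190+u/3.7-.4,110+v/3.7-.4); Sd=lambda u,v:(170+u/4-.4,120+v/4-.4)
F=[('top',T(225,424),(-.125,.059,.044)),('top',T(368,418),(-.125,-.059,.044)),('top',T(388,370),(-.085,-.075,.044)),
('top',T(418,368),(-.0925,-.105,.012)),('top',T(193,405),(-.111,.083,.044)),('top',(268.3,154.3),(.085,0,.044)),
('side',Sd(452,270),(-.125,-.059,.044)),('side',Sd(455,372),(-.125,.059,.044)),('side',(209.9,197.2),(.085,0,.044)),('side',Sd(432,390),(-.111,.083,.044))]
for sel in('top','side',''):
    G=[f for f in F if sel in f[0]]
    f=lambda p:np.concatenate([proj(n,S2W(p,X)[0])-uv for n,uv,X in G])
    r=least_squares(f,[.58,-.02,0],loss='soft_l1'); print(sel,r.x,r.fun.round(1))
p=r.x; np.save('p.npy',p)
for n in('top','side'):
  for th in np.arange(.5,.96,.05):
    print(n,th.round(2),proj(n,S2W(p,[.085-.196*np.cos(th),.106,.044+.196*np.sin(th)])[0]).round(1))
d=np.load('top0.npy'); K,R,t=cam('top'); v,u=np.mgrid[0:384,0:512]
P=np.stack([(u-K[0,2])/K[0,0]*d,(v-K[1,2])/K[1,1]*d,d],-1)-t; P=P@R; P=P[d>0]
for x0 in np.arange(.1,.8,.1): print(x0.round(1),[(P[(P[:,0]>=x0)&(P[:,0]<x0+.1)&(P[:,1]>=y)&(P[:,1]<y+.1)][:,2].max(initial=-1)).round(2) for y in np.arange(-.3,.7,.1)])
E
```

```text
top [ 0.5813 -0.0184  0.0063] [-0.5 -0.5  0.4  0.1 -0.1 -0.5  1.1  3.1 -0.   0.2 -0.6 -0.4]
side [ 0.5816 -0.0171  0.0164] [-0.3  0.9 -0.8 -0.8  2.   0.5  0.  -0.1]
 [ 0.5814 -0.0179  0.0102] [-0.5 -0.4  0.4 -0.  -0.1 -0.6  1.1  2.9 -0.   0.3 -0.8 -0.4 -0.1  0.9
 -0.8 -0.8  2.1  0.2 -0.1 -0.2]
top 0.5 [231.7 209. ]
top 0.55 [231.4 207. ]
top 0.6 [231.2 204.9]
top 0.65 [230.9 202.6]
top 0.7 [230.7 200.1]
top 0.75 [230.4 197.4]
top 0.8 [230.2 194.7]
top 0.85 [229.9 191.7]
top 0.9 [229.7 188.7]
top 0.95 [229.5 185.5]
side 0.5 [269.1 194.2]
side 0.55 [267.3 191.5]
side 0.6 [265.3 188.8]
side 0.65 [263.1 186.3]
side 0.7 [260.7 183.7]
side 0.75 [258.2 181.3]
side 0.8 [255.5 179. ]
side 0.85 [252.7 176.7]
side 0.9 [249.7 174.6]
side 0.95 [246.5 172.5]
0.1 [np.float64(-0.73), np.float64(0.02), np.float64(0.02), np.float64(0.36), np.float64(0.01), np.float64(-0.73), np.float64(0.68), np.float64(0.68), np.float64(0.43), np.float64(0.35)]
0.2 [np.float64(-0.73), np.float64(-0.73), np.float64(-0.73), np.float64(-0.73), np.float64(-0.73), np.float64(-0.73), np.float64(-0.73), np.float64(0.58), np
[... 253 characters left out ...]
0.03), np.float64(0.06), np.float64(0.06), np.float64(0.02), np.float64(0.03), np.float64(0.03), np.float64(0.07), np.float64(0.07), np.float64(0.07)]
0.5 [np.float64(0.01), np.float64(0.05), np.float64(0.11), np.float64(0.19), np.float64(0.2), np.float64(0.1), np.float64(0.08), np.float64(0.11), np.float64(0.11), np.float64(0.03)]
0.6 [np.float64(0.03), np.float64(0.06), np.float64(0.07), np.float64(0.2), np.float64(0.2), np.float64(0.1), np.float64(0.08), np.float64(0.12), np.float64(0.11), np.float64(0.04)]
0.7 [np.float64(0.41), np.float64(0.41), np.float64(0.41), np.float64(0.41), np.float64(0.41), np.float64(0.41), np.float64(0.41), np.float64(0.43), np.float64(0.43), np.float64(0.41)]
```

```bash
cat >> h.py <<'E'
def shift(W,yaw=None):
    s=ctrl.observe(); R=Ro.from_rotvec(s['orientation']).as_matrix()
    d=R.T@(np.array(W)-np.array(s['eef_pos'])); sp=None
    if yaw is not None: # want tool y along heading yaw
        v=R.T@np.array([np.cos(yaw),np.sin(yaw),0]); sp=np.arctan2(-v[0],v[1])
    return d.round(4),sp
E
python3 - <<'E'
from h import *
np.set_printoptions(precision=4,suppress=True)
p=np.load('p.npy'); T=lambda u,v:(190+u/3.7-.4,110+v/3.7-.4)
P=atz('top',T(347,258),.095); print('post',P,'stand',(Ro.from_euler('z',-p[2]).as_matrix()@(P-[p[0],p[1],0])))
H=atz('top',T(268,272),.066); print('sink',H)
W=S2W(p,[.005,-.055,.25])[0]; print(W, shift(W,p[2]))
E
```

```text
post [ 0.5803 -0.0614  0.095 ] stand [-0.0015 -0.0435  0.095 ]
sink [0.5744 0.001  0.066 ]
[ 0.5869 -0.0729  0.25  ] (array([-0.5844, -0.5335, -0.0655]), np.float64(1.2818073537328938))
```

{"op": "carry_out", "data": {"motion": [{"tx": -0.02, "ty": -0.02, "tz": -0.05, "spin": 0.1}, {"tx": -0.065, "ty": -0.06, "tz": -0.08, "spin": 0.2}, {"tx": -0.11, "ty": -0.1, "tz": -0.09, "spin": 0.32}, {"tx": -0.155, "ty": -0.14, "tz": -0.09, "spin": 0.44}, {"tx": -0.2, "ty": -0.18, "tz": -0.09, "spin": 0.56}, {"tx": -0.245, "ty": -0.22, "tz": -0.09, "spin": 0.68}, {"tx": -0.29, "ty": -0.26, "tz": -0.09, "spin": 0.8}, {"tx": -0.335, "ty": -0.3, "tz": -0.09, "spin": 0.92}, {"tx": -0.38, "ty": -0.34, "tz": -0.09, "spin": 1.04}, {"tx": -0.425, "ty": -0.38, "tz": -0.09, "spin": 1.16}, {"tx": -0.47, "ty": -0.42, "tz": -0.09, "spin": 1.28}, {"tx": -0.5, "ty": -0.46, "tz": -0.09, "spin": 1.282}]}}

```text
schema error: expected keys tx, ty, tz, spin, gripper
```

```bash
python3 - <<'E'
from h import *
p=np.load('p.npy');print(ctrl.observe()['qpos'],shift([.580,-.066,.25],p[2]))
E
```

```text
[ 1.27301715e+00  4.23060336e-01  1.62991025e+00 -1.93914506e-06
  1.08857894e+00 -1.89825319e-02] (array([-0.5758, -0.5288, -0.0655]), np.float64(1.2818073537328938))
```

{"op": "carry_out", "data": {"motion": [{"tx": -0.02, "ty": -0.02, "tz": -0.05, "spin": 0.1, "gripper": 0.06}, {"tx": -0.065, "ty": -0.06, "tz": -0.08, "spin": 0.2, "gripper": 0.06}, {"tx": -0.11, "ty": -0.1, "tz": -0.09, "spin": 0.32, "gripper": 0.06}, {"tx": -0.155, "ty": -0.14, "tz": -0.09, "spin": 0.44, "gripper": 0.06}, {"tx": -0.2, "ty": -0.18, "tz": -0.09, "spin": 0.56, "gripper": 0.06}, {"tx": -0.245, "ty": -0.22, "tz": -0.09, "spin": 0.68, "gripper": 0.06}, {"tx": -0.29, "ty": -0.26, "tz": -0.09, "spin": 0.8, "gripper": 0.06}, {"tx": -0.335, "ty": -0.3, "tz": -0.09, "spin": 0.92, "gripper": 0.06}, {"tx": -0.38, "ty": -0.34, "tz": -0.09, "spin": 1.04, "gripper": 0.06}, {"tx": -0.425, "ty": -0.38, "tz": -0.09, "spin": 1.16, "gripper": 0.06}, {"tx": -0.47, "ty": -0.42, "tz": -0.09, "spin": 1.28, "gripper": 0.06}, {"tx": -0.5, "ty": -0.46, "tz": -0.09, "spin": 1.282, "gripper": 0.06}]}}

```text
t: 2.3
eef_pos: [0.5273, 0.019, 0.2746]
orientation: [2.212, 2.23, 0.001]
force: [0.5, -0.1, -0.1]
finger_gap: 0.0599
finger_force: 0.0
```

```bash
python3 - <<'E'
from h import *
p=np.load('p.npy');print(ctrl.observe()['qpos'],ctrl.observe()['eef_pos'],shift([.580,-.066,.25],p[2]))
E
```

```text
[ 1.33680895e-02  1.80409440e-01  1.75163438e+00 -1.50794608e-06
  1.20869110e+00  5.49992477e-03] [0.52734174 0.01895054 0.27463553] (array([-0.0854,  0.052 ,  0.0247]), np.float64(-0.0023245331346007036))
```

{"op": "carry_out", "data": {"motion": [{"tx": -0.035, "ty": 0.02, "tz": 0.01, "spin": 0, "gripper": 0.06}, {"tx": -0.07, "ty": 0.042, "tz": 0.02, "spin": 0, "gripper": 0.06}, {"tx": -0.085, "ty": 0.052, "tz": 0.025, "spin": -0.002, "gripper": 0.06}, {"tx": -0.085, "ty": 0.052, "tz": 0.025, "spin": -0.002, "gripper": 0.06}]}}

```text
t: 2.8
eef_pos: [0.5788, -0.0638, 0.2489]
orientation: [-2.209, -2.233, 0.001]
force: [0.8, 0.3, -0.8]
finger_gap: 0.06
finger_force: 0.0
```

```bash
cat >> h.py <<'E'
def wray(uv,P=None):
    K,R,t=P or cam('wrist'); q=np.array(uv)-K[:2,2]; r=np.hypot(*q); th=r/K[0,0]
    d=np.array([*(q/max(r,1e-9)*np.sin(th)),np.cos(th)]); return -R.T@t,R.T@d
def watz(uv,z): c,d=wray(uv); return c+d*(z-c[2])/d[2]
E
python3 - <<'E'
from h import *
np.set_printoptions(precision=4,suppress=True)
p=np.load('p.npy');print(ctrl.observe()['eef_pos'])
im,d=ctrl.camera('wrist'); save('w1.png',im); np.save('w1.npy',d); K,R,t=cam('wrist'); print(-R.T@t,R[2],K[0])
for g,z in(('lift_bar',.044),('jaw_post',.088),('table_pointer',.044),('heat_sink',.066),('index_pointer',.17)):
    for r in ctrl.landmark_of('wrist',g)[:2]:
        W=watz(r['at'],z); print(g,r['confidence'],r['at'],W,Ro.from_euler('z',-p[2]).as_matrix()@(W-[p[0],p[1],0]))
cv2.imwrite('pics/w1b.png',cv2.resize(cv2.imread('pics/w1.png'),None,fx=1.5,fy=1.5,interpolation=2))
E
```

```text
[ 0.5788 -0.0638  0.2489]
[0.5782 0.0114 0.4504] [ 0.0021 -0.2706 -0.9627] [297.3186   0.     256.7895]
lift_bar 0.89 [171.1, 131.1] [ 0.458  -0.0201  0.044 ] [-0.1234 -0.0009  0.044 ]
jaw_post 0.94 [264.8, 162.5] [ 0.5887 -0.056   0.088 ] [ 0.0069 -0.0381  0.088 ]
table_pointer 0.59 [181.5, 69.3] [0.4739 0.0665 0.044 ] [-0.1066  0.0855  0.044 ]
table_pointer 0.54 [262.4, 123.3] [ 0.5858 -0.0097  0.044 ] [0.0046 0.0082 0.044 ]
heat_sink 0.94 [254.5, 112.0] [0.5752 0.0059 0.066 ] [-0.006   0.0239  0.066 ]
heat_sink 0.68 [300.1, 276.1] [ 0.6475 -0.2339  0.066 ] [ 0.0639 -0.2166  0.066 ]
index_pointer 0.61 [192.7, 27.2] [0.5163 0.0912 0.17  ] [-0.064   0.1098  0.17  ]
```

View pics/w1b.png

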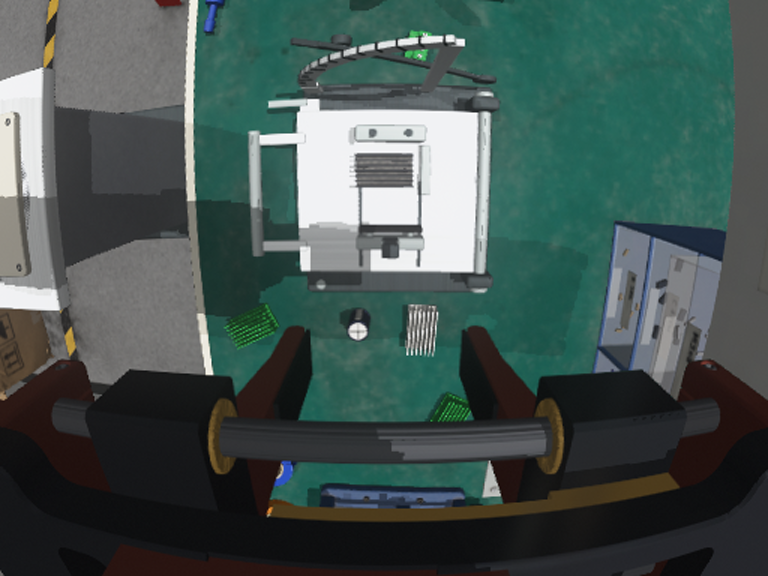

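The wrist view (scaled ×1.5) shows the bar at (255,193), the dark jaw post at (390,247), the heat sink at (384,170) and the pointer at (285,104). The index arm runs from (495,80) to its tip at (292,41).

```bash
python3 - <<'E'
from h import *
np.set_printoptions(precision=4,suppress=True)
p=np.load('p.npy'); d=np.load('w1.npy')
P=cam('wrist'); c=-P[1].T@P[2]
v,u=np.mgrid[0:384,0:512]
pts={}
C=np.zeros((384,512,3))
for vv in range(10,230):
  for uu in range(120,360):
    if d[vv,uu]>0:
      c0,r=wray((uu,vv),P); C[vv,uu]=c0+r*d[vv,uu]/(P[1][2]@r)
Q=(C-[p[0],p[1],0])@Ro.from_euler('z',p[2]).as_matrix()
np.save('Q.npy',Q)
def box(m,name): print(name,m.sum(),np.percentile(Q[m],[3,50,97],axis=0).round(4).tolist())
z=Q[...,2]
inr=(abs(Q[...,0])<.05)&(Q[...,1]<.0)&(Q[...,1]>-.07)
box(inr&(z>.092)&(z<.115),'posttop'); box(inr&(z>.06)&(z<.075),'jawtop')
box((abs(Q[...,0])<.05)&(Q[...,1]>.005)&(Q[...,1]<.043)&(z>.058)&(z<.075),'sink')
box((abs(Q[...,0])<.06)&(Q[...,1]>.04)&(Q[...,1]<.07)&(z>.055)&(z<.09),'fixed')
box((Q[...,0]<-.115)&(Q[...,0]>-.14)&(abs(Q[...,1])<.07)&(z>.03)&(z<.06),'bar')
box((Q[...,0]<.08)&(Q[...,0]>-.09)&(abs(Q[...,1])<.1)&(z>.035)&(z<.052),'plate')
E
```

```text
posttop 140 [[-0.0061, -0.0457, 0.0923], [0.0005, -0.0392, 0.1041], [0.0071, -0.0344, 0.1058]]
jawtop 496 [[-0.0273, -0.0451, 0.0623], [0.0001, -0.036, 0.0684], [0.0288, -0.0271, 0.071]]
sink 357 [[-0.0275, 0.0083, 0.0651], [-0.0052, 0.0213, 0.0676], [0.0192, 0.0355, 0.069]]
fixed 577 [[-0.0266, 0.0441, 0.0574], [0.0022, 0.0534, 0.0717], [0.03, 0.0611, 0.074]]
bar 714 [[-0.1287, -0.0522, 0.046], [-0.1221, 0.0031, 0.0505], [-0.1172, 0.0581, 0.0526]]
plate 11153 [[-0.0804, -0.0683, 0.0442], [-0.0066, 0.0033, 0.0459], [0.0759, 0.0758, 0.0496]]
```

{"op": "carry_out", "data": {"motion": [{"tx": 0.003, "ty": 0.0015, "tz": 0.04, "spin": 0, "gripper": 0.05}, {"tx": 0.0065, "ty": 0.0035, "tz": 0.08, "spin": 0, "gripper": 0.05}, {"tx": 0.0065, "ty": 0.0035, "tz": 0.12, "spin": 0, "gripper": 0.05}, {"tx": 0.0065, "ty": 0.0035, "tz": 0.15, "spin": 0, "gripper": 0.05}, {"tx": 0.0065, "ty": 0.0035, "tz": 0.165, "spin": 0, "gripper": 0.05}, {"tx": 0.0065, "ty": 0.0035, "tz": 0.173, "spin": 0, "gripper": 0.05}, {"tx": 0.0065, "ty": 0.0035, "tz": 0.173, "spin": 0, "gripper": 0.05}, {"tx": 0.0065, "ty": 0.0035, "tz": 0.173, "spin": 0, "gripper": 0.03}, {"tx": 0.0065, "ty": 0.0035, "tz": 0.173, "spin": 0, "gripper": 0.022}]}}

```text
t: 4.22
eef_pos: [0.583, -0.057, 0.0774]
orientation: [2.207, 2.234, 0.001]
force: [-0.4, -0.5, 0.2]
finger_gap: 0.0334
finger_force: 0.0
```

```bash
python3 - <<'E'
from h import *
np.set_printoptions(precision=4,suppress=True)
s=ctrl.observe();print(s['eef_pos'],s['force'],s['finger_gap'],s['finger_force'])
im,d=ctrl.camera('wrist'); save('w2.png',im)
cv2.imwrite('pics/w2b.png',cv2.resize(im[80:320,120:400,::-1],None,fx=2.5,fy=2.5,interpolation=2))
E
```

```text
[ 0.583  -0.057   0.0774] [-0.3694 -0.5339  0.1622] 0.03340613280323489 0.0
```

View pics/w2b.png

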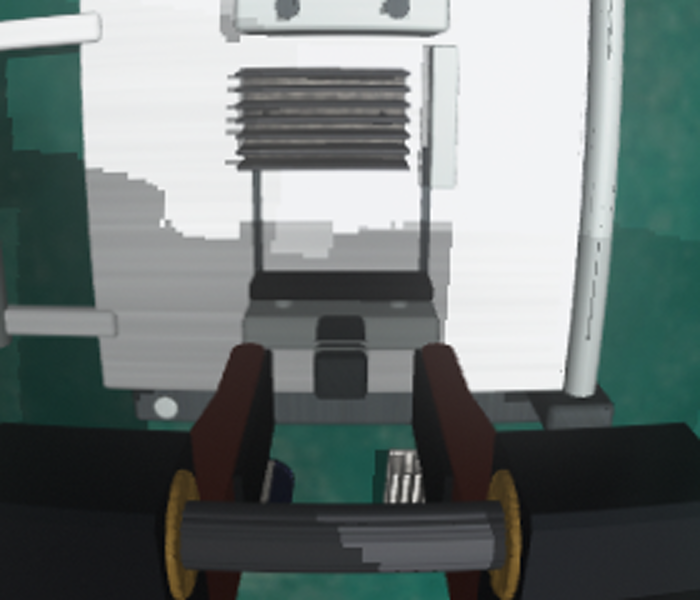

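The post at crop (341,365) is centred between the two fingers, and the sink is free in front of the dark pad. Next I close the gripper on the post.

{"op": "carry_out", "data": {"motion": [{"tx": 0, "ty": 0, "tz": 0, "spin": 0, "gripper": 0.01}, {"tx": 0, "ty": 0, "tz": 0, "spin": 0, "gripper": 0.008}, {"tx": 0, "ty": 0, "tz": 0, "spin": 0, "gripper": 0.008}, {"tx": 0, "ty": 0, "tz": 0, "spin": 0, "gripper": 0.008}], "force": 45}}

```text
t: 4.78
eef_pos: [0.5823, -0.0569, 0.0764]
orientation: [-2.208, -2.235, 0.0]
force: [0.5, -0.0, -0.1]
finger_gap: 0.0081
finger_force: 0.0
```

```bash
python3 - <<'E'
from h import *
np.set_printoptions(precision=4,suppress=True)
s=ctrl.observe();print(s['eef_pos'],s['force'],s['finger_gap'],s['finger_force'])
im,d=ctrl.camera('wrist'); save('w3.png',im)
for g in('jaw_post',):
    for r in ctrl.landmark_of('wrist',g)[:2]: print(g,r['confidence'],r['at'],watz(r['at'],.088))
f=lambda u,v:(120+u/2.5-.3,80+v/2.5-.3)
for uv in((341,345),(341,372),(341,400),(317,372),(367,372)): print(uv,watz(f(*uv),.103))
print(watz(f(341,315),.068))
cv2.imwrite('pics/w3b.png',cv2.resize(im[80:320,120:400,::-1],None,fx=2.5,fy=2.5,interpolation=2))
E
```

```text
[ 0.5823 -0.0569  0.0764] [ 0.497  -0.0211 -0.1345] 0.008087124573144 0.0
jaw_post 0.95 [256.4, 222.7] [ 0.5824 -0.06    0.088 ]
(341, 345) [ 0.5822 -0.0504  0.103 ]
(341, 372) [ 0.5822 -0.0578  0.103 ]
(341, 400) [ 0.5823 -0.0658  0.103 ]
(317, 372) [ 0.5761 -0.0579  0.103 ]
(367, 372) [ 0.5889 -0.0578  0.103 ]
[ 0.5821 -0.0545  0.068 ]
```

View pics/w3b.png

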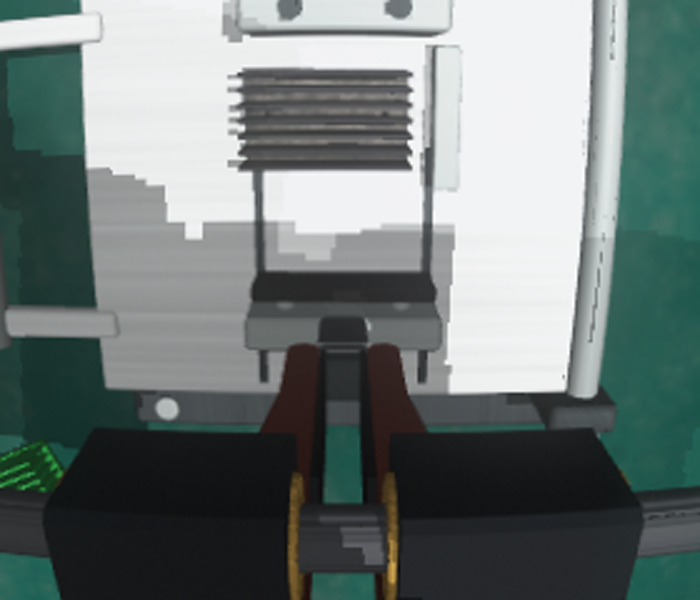

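```bash
python3 - <<'E'
from h import *
im,d=ctrl.camera('side'); save('s3.png',im)
a=cv2.resize(cv2.imread('pics/w3.png')[180:270,215:300],None,fx=5,fy=5,interpolation=2)
q=proj('side',[.582,-.057,.09]); u,v=map(int,q); b=cv2.resize(im[v-45:v+45,u-35:u+35,::-1],None,fx=5,fy=5,interpolation=2)
cv2.imwrite('pics/z3.png',np.hstack([a,b])); print(a.shape,b.shape,q)
w=cv2.imread('pics/w3.png'); print(w[225:240:5,240:275,:].mean(-1).round(0).astype(int).tolist())
for X in([.582,-.047,.0764],[.582,-.067,.0764]):
    K,R,t=cam('wrist'); c=R@np.array(X)+t; th=np.arctan2(np.hypot(c[0],c[1]),c[2]); print((K[:2,2]+K[0,0]*th*c[:2]/np.hypot(c[0],c[1])))
E
```

```text
(450, 425, 3) (450, 350, 3) [241.02682305 178.04215793]
[[37, 38, 37, 37, 37, 37, 36, 31, 28, 27, 37, 45, 46, 46, 48, 48, 47, 47, 47, 47, 47, 48, 48, 44, 32, 29, 31, 37, 39, 39, 38, 40, 40, 40, 41], [35, 36, 36, 34, 36, 36, 34, 29, 26, 25, 36, 45, 48, 48, 49, 48, 47, 48, 48, 49, 49, 47, 48, 43, 30, 28, 28, 34, 37, 38, 38, 38, 38, 38, 39], [34, 34, 34, 34, 34, 33, 28, 25, 24, 23, 34, 45, 47, 47, 46, 46, 47, 48, 47, 46, 46, 47, 47, 42, 29, 24, 25, 28, 33, 35, 36, 36, 37, 37, 38]]
[256.01483081 199.58824248]
[255.7018679 225.5654488]
```

View pics/z3.png

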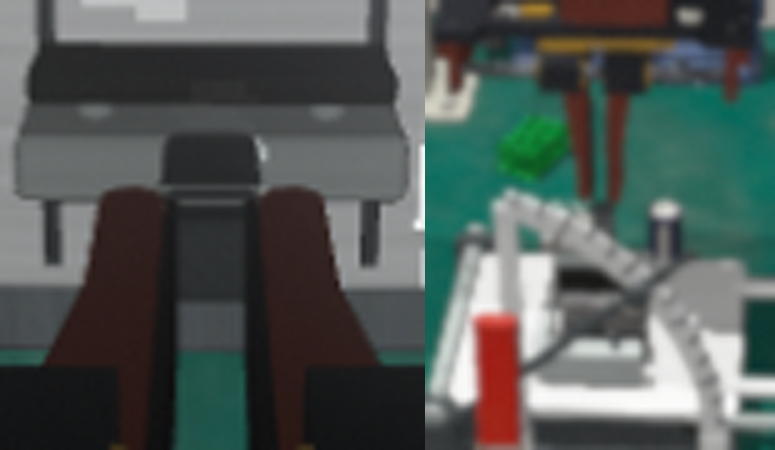

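```bash
python3 - <<'E'
from h import *
np.set_printoptions(precision=4,suppress=True)
_,dw=ctrl.camera('wrist'); im,ds=ctrl.camera('side'); P=cam('wrist')
def wp(u,v):
    c,r=wray((u,v),P); return c+r*dw[v,u]/(P[1][2]@r)
# zoom coords -> full
for n,(a,b) in dict(post_face=(210,160),post_top=(212,230),post_top2=(212,280),fingL=(135,200),fingL2=(130,250),fingR=(290,200),blk=(60,170)).items():
    u,v=215+a//5,180+b//5; print(n,u,v,dw[v,u],wp(u,v))
for n,(a,b) in dict(fL=(590,180),fL2=(590,195),fR=(615,190),post=(600,212),post2=(600,222)).items():
    u,v=241-35+(a-425)//5,178-45+b//5; print('side',n,u,v,pt('side',(u,v),ds,0))
print(ctrl.observe()['force'])
E
```

```text
post_face 257 212 0.2071774 [ 0.5828 -0.0541  0.0825]
post_top 257 226 0.1879818 [ 0.5828 -0.0561  0.103 ]
post_top2 257 236 0.18897758 [ 0.5829 -0.0627  0.1038]
fingL 242 220 0.1678544 [ 0.5742 -0.045   0.1208]
fingL2 241 230 0.15505181 [ 0.5743 -0.0454  0.1342]
fingR 273 220 0.16958219 [ 0.5918 -0.0455  0.1191]
blk 227 214 0.22092949 [ 0.5605 -0.0607  0.07  ]
side fL 239 169 [ 0.5866 -0.0521  0.1248]
side fL2 239 172 [ 0.6076 -0.2278  0.0013]
side fR 244 171 [ 0.5715 -0.0472  0.1215]
side post 241 175 [ 0.5816 -0.0549  0.1022]
side post2 241 177 [ 0.5814 -0.0518  0.0971]
[ 0.8414 -0.0869  0.2213]
```

The images and the zero grip force agree: the real fingertips sit at z ≈ 0.117, about 40 mm above the reported TCP. That is just above the post's top at 0.103, so the fingers closed on air. I'll open and go about 38 mm lower.

{"op": "carry_out", "data": {"motion": [{"tx": 0, "ty": 0, "tz": 0, "spin": 0, "gripper": 0.04}, {"tx": 0, "ty": 0, "tz": 0, "spin": 0, "gripper": 0.04}, {"tx": 0, "ty": 0, "tz": 0, "spin": 0, "gripper": 0.04}, {"tx": 0, "ty": 0, "tz": 0.008, "spin": 0, "gripper": 0.04}, {"tx": 0, "ty": 0, "tz": 0.016, "spin": 0, "gripper": 0.04}, {"tx": 0, "ty": 0, "tz": 0.024, "spin": 0, "gripper": 0.04}, {"tx": 0, "ty": 0, "tz": 0.03, "spin": 0, "gripper": 0.04}, {"tx": 0, "ty": 0, "tz": 0.034, "spin": 0, "gripper": 0.04}, {"tx": 0, "ty": 0, "tz": 0.036, "spin": 0, "gripper": 0.04}, {"tx": 0, "ty": 0, "tz": 0.036, "spin": 0, "gripper": 0.04}]}}

```text
t: 6.28
eef_pos: [0.5823, -0.0569, 0.0404]
orientation: [-2.208, -2.235, 0.0]
force: [0.3, 0.7, -1.0]
finger_gap: 0.04
finger_force: 0.0
```

{"op": "carry_out", "data": {"motion": [{"tx": 0, "ty": 0, "tz": 0, "spin": 0, "gripper": 0.02}, {"tx": 0, "ty": 0, "tz": 0, "spin": 0, "gripper": 0.008}, {"tx": 0, "ty": 0, "tz": 0, "spin": 0, "gripper": 0.008}, {"tx": 0, "ty": 0, "tz": 0, "spin": 0, "gripper": 0.008}, {"tx": 0, "ty": 0, "tz": 0, "spin": 0, "gripper": 0.008}], "force": 45}}

```text
t: 6.9
eef_pos: [0.5824, -0.0569, 0.0406]
orientation: [2.208, 2.235, 0.0]
force: [-1.0, -0.5, 2.5]
finger_gap: 0.0134
finger_force: 45.0
```

```bash
python3 - <<'E'
from h import *
np.set_printoptions(precision=4,suppress=True)
s=ctrl.observe(); print(s['t'],s['eef_pos'],s['force'],s['moment'],s['finger_gap'],s['finger_force'])
E
```

```text
6.9 [ 0.5824 -0.0569  0.0406] [-0.9575 -0.4857  2.4692] [-0.1144  0.1991 -0.0582] 0.013428769042483482 45.00045597553253
```

{"op": "carry_out", "data": {"motion": [{"tx": 0.003, "ty": 0, "tz": 0, "spin": 0, "gripper": 0.008}, {"tx": 0.007, "ty": 0, "tz": 0, "spin": 0, "gripper": 0.008}, {"tx": 0.012, "ty": 0, "tz": 0, "spin": 0, "gripper": 0.008}, {"tx": 0.017, "ty": 0, "tz": 0, "spin": 0, "gripper": 0.008}, {"tx": 0.022, "ty": 0, "tz": 0, "spin": 0, "gripper": 0.008}, {"tx": 0.026, "ty": 0, "tz": 0, "spin": 0, "gripper": 0.008}, {"tx": 0.029, "ty": 0, "tz": 0, "spin": 0, "gripper": 0.008}, {"tx": 0.032, "ty": 0, "tz": 0, "spin": 0, "gripper": 0.008}]}}

```text
t: 7.9
eef_pos: [0.5821, -0.0254, 0.0406]
orientation: [2.207, 2.234, -0.001]
force: [-0.6, -5.6, 1.3]
finger_gap: 0.0138
finger_force: 45.0
```

{"op": "carry_out", "data": {"motion": [{"tx": 0.002, "ty": 0, "tz": 0, "spin": 0, "gripper": 0.008}, {"tx": 0.004, "ty": 0, "tz": 0, "spin": 0, "gripper": 0.008}, {"tx": 0.006, "ty": 0, "tz": 0, "spin": 0, "gripper": 0.008}, {"tx": 0.007, "ty": 0, "tz": 0, "spin": 0, "gripper": 0.008}]}}

```text
t: 8.4
eef_pos: [0.5821, -0.0184, 0.0406]
orientation: [2.207, 2.234, -0.0]
force: [-1.2, -5.4, 2.1]
finger_gap: 0.0136
finger_force: 45.0
```

```bash
python3 - <<'E'
from h import *
np.set_printoptions(precision=4,suppress=True)
s=ctrl.observe(); print(s['t'],s['eef_pos'],s['force'],s['moment'],s['finger_gap'],s['finger_force'])
im,d=ctrl.camera('wrist'); save('w4.png',im)
cv2.imwrite('pics/w4b.png',cv2.resize(im[80:250,150:370,::-1],None,fx=3.5,fy=3.5,interpolation=2))
E
```

```text
8.4 [ 0.5821 -0.0184  0.0406] [-1.1979 -5.382   2.1195] [-0.9807  0.1299 -0.0746] 0.013627116739857326 45.00052750110626
```

View pics/w4b.png

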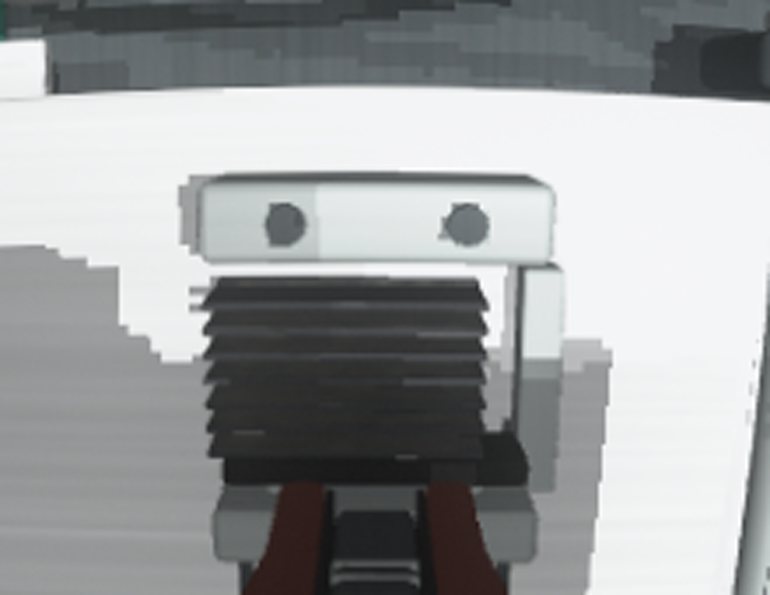

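The pad (crop row 470) has reached the sink, which still has a gap of a few mm to the fixed jaw (rows 262–278). Friction reads about 5.4 N. I'll push on in small steps and watch the force.

{"op": "carry_out", "data": {"motion": [{"tx": 0.001, "ty": 0, "tz": 0, "spin": 0, "gripper": 0.008}, {"tx": 0.002, "ty": 0, "tz": 0, "spin": 0, "gripper": 0.008}, {"tx": 0.003, "ty": 0, "tz": 0, "spin": 0, "gripper": 0.008}, {"tx": 0.004, "ty": 0, "tz": 0, "spin": 0, "gripper": 0.008}, {"tx": 0.004, "ty": 0, "tz": 0, "spin": 0, "gripper": 0.008}]}}

```text
t: 9.07
eef_pos: [0.5821, -0.0143, 0.0406]
orientation: [2.207, 2.234, -0.0]
force: [-0.4, -4.5, 3.0]
finger_gap: 0.0137
finger_force: 45.0
```

{"op": "carry_out", "data": {"motion": [{"tx": 0.001, "ty": 0, "tz": 0, "spin": 0, "gripper": 0.008}, {"tx": 0.002, "ty": 0, "tz": 0, "spin": 0, "gripper": 0.008}]}}

```text
t: 9.32
eef_pos: [0.582, -0.0124, 0.0406]
orientation: [2.207, 2.234, -0.0]
force: [-0.4, -5.1, 2.4]
finger_gap: 0.0137
finger_force: 45.0
```

{"op": "carry_out", "data": {"motion": [{"tx": 0.0005, "ty": 0, "tz": 0, "spin": 0, "gripper": 0.008}, {"tx": 0.001, "ty": 0, "tz": 0, "spin": 0, "gripper": 0.008}]}}

```text
t: 9.57
eef_pos: [0.582, -0.0115, 0.0406]
orientation: [2.207, 2.234, -0.001]
force: [-0.5, -6.0, 2.4]
finger_gap: 0.0137
finger_force: 45.0
```

{"op": "carry_out", "data": {"motion": [{"tx": 0.0005, "ty": 0, "tz": 0, "spin": 0, "gripper": 0.008}, {"tx": 0.001, "ty": 0, "tz": 0, "spin": 0, "gripper": 0.008}]}}

```text
t: 9.82
eef_pos: [0.582, -0.0108, 0.0406]
orientation: [2.207, 2.234, -0.001]
force: [0.4, -8.2, 2.2]
finger_gap: 0.0137
finger_force: 45.0
```

{"op": "carry_out", "data": {"motion": [{"tx": 0.0005, "ty": 0, "tz": 0, "spin": 0, "gripper": 0.008}, {"tx": 0.001, "ty": 0, "tz": 0, "spin": 0, "gripper": 0.008}]}}

```text
t: 10.07
eef_pos: [0.582, -0.01, 0.0406]
orientation: [2.207, 2.234, -0.001]
force: [-1.1, -9.5, 2.3]
finger_gap: 0.0133
finger_force: 45.0
```

{"op": "carry_out", "data": {"motion": [{"tx": 0.0005, "ty": 0, "tz": 0, "spin": 0, "gripper": 0.008}, {"tx": 0.001, "ty": 0, "tz": 0, "spin": 0, "gripper": 0.008}]}}

```text
t: 10.32
eef_pos: [0.582, -0.0093, 0.0406]
orientation: [2.206, 2.234, -0.002]
force: [-0.5, -10.5, 2.8]
finger_gap: 0.014
finger_force: 45.0
```

{"op": "carry_out", "data": {"motion": [{"tx": 0.0004, "ty": 0, "tz": 0, "spin": 0, "gripper": 0.008}, {"tx": 0.0004, "ty": 0, "tz": 0, "spin": 0, "gripper": 0.008}]}}

```text
t: 10.58
eef_pos: [0.582, -0.009, 0.0406]
orientation: [2.206, 2.234, -0.002]
force: [0.1, -10.2, 1.5]
finger_gap: 0.0136
finger_force: 45.0
```

{"op": "carry_out", "data": {"motion": [{"tx": 0.0003, "ty": 0, "tz": 0, "spin": 0, "gripper": 0.008}, {"tx": 0.0006, "ty": 0, "tz": 0, "spin": 0, "gripper": 0.008}]}}

```text
t: 10.82
eef_pos: [0.582, -0.0086, 0.0406]
orientation: [2.206, 2.234, -0.002]
force: [-0.6, -12.2, 2.0]
finger_gap: 0.0137
finger_force: 45.0
```

```bash
python3 - <<'E'
from h import *
np.set_printoptions(precision=4,suppress=True)
for i in range(3):
    im,d=ctrl.camera('wrist'); s=ctrl.observe(); print(s['t'],s['eef_pos'],s['force'])
E
```

```text
10.875 [ 0.582  -0.0086  0.0406] [ -0.3173 -12.4592   2.9089]
10.925 [ 0.582  -0.0086  0.0406] [ -0.6625 -11.9905   1.643 ]
10.975 [ 0.582  -0.0086  0.0406] [ -0.4734 -11.3439   2.2794]
```

It presses with about 12 N. I'll release, rise straight up and look.

{"op": "carry_out", "data": {"motion": [{"tx": 0, "ty": 0, "tz": 0, "spin": 0, "gripper": 0.04}, {"tx": 0, "ty": 0, "tz": 0, "spin": 0, "gripper": 0.04}, {"tx": 0, "ty": 0, "tz": 0, "spin": 0, "gripper": 0.04}, {"tx": 0, "ty": 0, "tz": -0.03, "spin": 0, "gripper": 0.04}, {"tx": 0, "ty": 0, "tz": -0.07, "spin": 0, "gripper": 0.04}, {"tx": 0, "ty": -0.02, "tz": -0.1, "spin": 0, "gripper": 0.04}, {"tx": -0.002, "ty": -0.06, "tz": -0.11, "spin": 0, "gripper": 0.04}, {"tx": -0.005, "ty": -0.1, "tz": -0.11, "spin": 0, "gripper": 0.04}, {"tx": -0.01, "ty": -0.12, "tz": -0.11, "spin": 0, "gripper": 0.04}, {"tx": -0.01, "ty": -0.12, "tz": -0.11, "spin": 0, "gripper": 0.04}]}}

```text
t: 12.22
eef_pos: [0.4608, -0.0183, 0.1506]
orientation: [-2.208, -2.234, 0.0]
force: [0.5, 0.4, -1.0]
finger_gap: 0.0402
finger_force: 0.0
```

```bash
python3 - <<'E'
from h import *
np.set_printoptions(precision=4,suppress=True)
p=np.load('p.npy'); s=ctrl.observe(); print(s['t'],s['eef_pos'],s['force'])
P=cam('wrist'); im,d=ctrl.camera('wrist'); save('w5.png',im); np.save('w5.npy',d)
def wp(u,v):
    c,r=wray((u,v),P); return c+r*d[v,u]/(P[1][2]@r)
C=np.zeros((384,512,3))
for v in range(0,260):
  for u in range(60,500):
    if d[v,u]>0: C[v,u]=wp(u,v)
Q=(C-[p[0],p[1],0])@Ro.from_euler('z',p[2]).as_matrix(); z=Q[...,2]; ok=z!=0
def box(m,n): print(n,m.sum(),np.percentile(Q[m],[3,50,97],axis=0).round(4).tolist() if m.any() else '')
a,b=Q[...,0],Q[...,1]
box((abs(a)<.04)&(abs(b)<.04)&(z>.095)&(z<.11),'post')
box((a<-.112)&(a>-.14)&(abs(b)<.07)&(z>.03)&(z<.06),'bar')
m=(a<-.112)&(a>-.14)&(abs(b)<.065)&(z>.046)&(z<.06); print(np.polyfit(Q[m][:,1],Q[m][:,0],1))
for g in('lift_bar','jaw_post','table_pointer','index_pointer','heat_sink','table_hinge'):
    for r in ctrl.landmark_of('wrist',g)[:2]: print(g,r['confidence'],r['at'],Q[int(r['at'][1]),int(r['at'][0])])
cv2.imwrite('pics/w5b.png',cv2.resize(im[:,:,::-1],None,fx=1.5,fy=1.5,interpolation=2))
# cloud of index arm
m=(b>.1)&(b<.125)&(z>.05)&(z<.25)&(a>-.15)&(a<.1); box(m,'arm'); np.save('arm.npy',Q[m])
E
```

```text
12.225 [ 0.4608 -0.0183  0.1506] [ 0.5068  0.4381 -1.0203]
post 222 [[-0.0064, -0.0012, 0.0961], [-0.0014, 0.0048, 0.103], [0.007, 0.01, 0.1046]]
bar 1311 [[-0.1296, -0.0526, 0.0458], [-0.1232, 0.0045, 0.0495], [-0.1141, 0.0574, 0.0514]]
[ 0.0009 -0.1237]
lift_bar 0.79 [251.0, 178.9] [-0.1263  0.0023  0.0506]
jaw_post 0.94 [380.4, 184.6] [-0.0052  0.0091  0.0987]
jaw_post 0.5 [365.2, 150.8] [-0.0113  0.0362  0.0673]
table_pointer 0.85 [269.4, 101.8] [-0.108   0.0819  0.0472]
index_pointer 0.67 [353.4, 58.3] [-0.062   0.108   0.1741]
heat_sink 0.94 [234.6, 270.1] [-0.5812  0.0239  0.    ]
heat_sink 0.58 [362.6, 152.4] [-0.0095  0.0321  0.0541]
table_hinge 0.66 [426.9, 177.4] [0.0802 0.0044 0.0464]
arm 1362 [[-0.0717, 0.1001, 0.0738], [-0.0308, 0.102, 0.1554], [0.0327, 0.114, 0.1981]]
```

View pics/w5b.png

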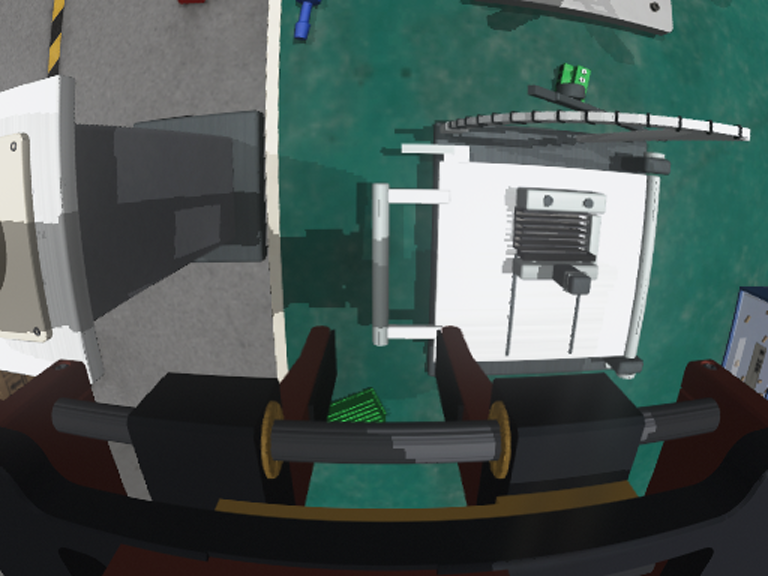

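The jaw is shut on the sink with the post at (575,280). The bar (380,265) lies between the finger lines, and the index tip is at (530,88), which gives θ ≈ 0.71. I'll go down onto the bar.

{"op": "carry_out", "data": {"motion": [{"tx": 0, "ty": -0.003, "tz": 0.04, "spin": 0, "gripper": 0.04}, {"tx": 0, "ty": -0.003, "tz": 0.08, "spin": 0, "gripper": 0.04}, {"tx": 0, "ty": -0.003, "tz": 0.11, "spin": 0, "gripper": 0.04}, {"tx": 0, "ty": -0.003, "tz": 0.135, "spin": 0, "gripper": 0.04}, {"tx": 0, "ty": -0.003, "tz": 0.15, "spin": 0, "gripper": 0.04}, {"tx": 0, "ty": -0.003, "tz": 0.158, "spin": 0, "gripper": 0.04}, {"tx": 0, "ty": -0.003, "tz": 0.162, "spin": 0, "gripper": 0.04}, {"tx": 0, "ty": -0.003, "tz": 0.162, "spin": 0, "gripper": 0.04}]}}

```text
t: 13.58
eef_pos: [0.4592, -0.0184, -0.0112]
orientation: [2.208, 2.234, 0.001]
force: [0.2, -1.3, 0.1]
finger_gap: 0.0395
finger_force: 0.0
```

{"op": "carry_out", "data": {"motion": [{"tx": 0, "ty": 0, "tz": 0, "spin": 0, "gripper": 0.02}, {"tx": 0, "ty": 0, "tz": 0, "spin": 0, "gripper": 0.006}, {"tx": 0, "ty": 0, "tz": 0, "spin": 0, "gripper": 0.006}, {"tx": 0, "ty": 0, "tz": 0, "spin": 0, "gripper": 0.006}, {"tx": 0, "ty": 0, "tz": 0, "spin": 0, "gripper": 0.006}], "force": 40}}

```text
t: 14.2
eef_pos: [0.457, -0.0184, -0.0116]
orientation: [-2.206, -2.233, 0.003]
force: [-5.5, -0.3, 4.2]
finger_gap: 0.0109
finger_force: 40.0
```

{"op": "carry_out", "data": {"motion": [{"tx": 0, "ty": 0.0001, "tz": -0.006, "spin": 0, "gripper": 0.006}, {"tx": 0, "ty": 0.0004, "tz": -0.0126, "spin": 0, "gripper": 0.006}, {"tx": 0, "ty": 0.0015, "tz": -0.0251, "spin": 0, "gripper": 0.006}, {"tx": 0, "ty": 0.0034, "tz": -0.0376, "spin": 0, "gripper": 0.006}, {"tx": 0, "ty": 0.006, "tz": -0.0499, "spin": 0, "gripper": 0.006}, {"tx": 0, "ty": 0.0075, "tz": -0.056, "spin": 0, "gripper": 0.006}, {"tx": 0, "ty": 0.0075, "tz": -0.056, "spin": 0, "gripper": 0.006}]}}

```text
t: 15.08
eef_pos: [0.4647, -0.0183, 0.0449]
orientation: [-2.207, -2.233, 0.003]
force: [-6.5, -1.9, -0.7]
finger_gap: 0.0109
finger_force: 40.0
```

```bash
cat > look.py <<'E'
import sys
from h import *
np.set_printoptions(precision=4,suppress=True)
p=np.load('p.npy')+[.0015,.003,0]
for i in range(2): ims=ctrl.camera('side')
s=ctrl.observe(); print(s['t'],s['eef_pos'],s['force'],s['finger_gap'],s['finger_force'])
Sw=Ro.from_euler('z',p[2]).as_matrix()
P=cam('wrist'); im,d=ctrl.camera('wrist'); save(sys.argv[1]+'w.png',im); save(sys.argv[1]+'s.png',ims[0])
np.savez(sys.argv[1],d=d,ds=ims[1],R=P[1],t=P[2],K=P[0])
for g in('table_pointer','index_pointer','lift_bar'):
    for r in ctrl.landmark_of('wrist',g)[:1]:
        u,v=r['at']; c,ry=wray((u,v),P); dd=d[int(v)-1:int(v)+2,int(u)-1:int(u)+2]; dd=dd[dd>0].min(initial=9)
        W=(c+ry*dd/(P[1][2]@ry)-[p[0],p[1],0])@Sw; print('w',g,r['confidence'],r['at'],W,np.arctan2(W[2]-.044,.085-W[0]),np.hypot(W[2]-.044,.085-W[0]))
    for r in ctrl.landmark_of('side',g)[:1]:
        W=(pt('side',r['at'],ims[1],1)-[p[0],p[1],0])@Sw; print('s',g,r['confidence'],r['at'],W,np.arctan2(W[2]-.044,.085-W[0]))
E
python3 look.py a
```

```text
15.175 [ 0.4646 -0.0183  0.0446] [-6.3922 -1.9193 -0.8716] 0.01109562263209941 39.993367195129395
w table_pointer 0.59 [287.4, 91.5] [-0.1031  0.0803  0.0999] 0.2888795348323479 0.19626070315902275
s table_pointer 0.75 [273.1, 200.4] [-0.0985 -0.0539  0.0015] -0.22776292557903455
w index_pointer 0.56 [449.4, 10.3] [-0.0639  0.1042  0.174 ] 0.7176567857642024 0.19767765707797968
s index_pointer 0.49 [259.4, 181.2] [-0.0565 -0.0371  0.0837] 0.2734269649679568
w lift_bar 0.65 [257.2, 250.5] [-0.1175 -0.0001  0.1071] 0.30225103306051904 0.21214261091873957
s lift_bar 0.66 [278.6, 183.6] [-0.1133  0.0076  0.1073] 0.3089008322071039
```

{"op": "carry_out", "data": {"motion": [{"tx": 0, "ty": 0.002, "tz": -0.007, "spin": 0, "gripper": 0.006}, {"tx": 0, "ty": 0.0043, "tz": -0.0138, "spin": 0, "gripper": 0.006}, {"tx": 0, "ty": 0.0097, "tz": -0.0275, "spin": 0, "gripper": 0.006}, {"tx": 0, "ty": 0.016, "tz": -0.0408, "spin": 0, "gripper": 0.006}, {"tx": 0, "ty": 0.0233, "tz": -0.0536, "spin": 0, "gripper": 0.006}, {"tx": 0, "ty": 0.0302, "tz": -0.0641, "spin": 0, "gripper": 0.006}, {"tx": 0, "ty": 0.0364, "tz": -0.0726, "spin": 0, "gripper": 0.006}, {"tx": 0, "ty": 0.0403, "tz": -0.0775, "spin": 0, "gripper": 0.006}, {"tx": 0, "ty": 0.0403, "tz": -0.0775, "spin": 0, "gripper": 0.006}]}}

```text
t: 16.65
eef_pos: [0.5059, -0.018, 0.1231]
orientation: [-2.207, -2.234, 0.002]
force: [-6.9, -1.4, 3.6]
finger_gap: 0.0108
finger_force: 40.0
```

```bash
python3 look.py b; python3 - <<'E'
from h import *
a=cv2.imread('pics/bw.png')[0:140,250:450]; b=cv2.imread('pics/bs.png')[150:220,220:300]
cv2.imwrite('pics/b.png',np.vstack([cv2.resize(a,(500,350),interpolation=2)[:350],cv2.resize(b[:40],(500,250),interpolation=2)]))
E
```

```text
16.75 [ 0.5056 -0.018   0.1228] [-7.408  -2.0236  2.953 ] 0.010690637160251397 39.9942809343338
w table_pointer 0.79 [281.0, 91.2] [-0.0648  0.0806  0.1722] 0.7078244175908992 0.1972134946825155
s table_pointer 0.69 [259.9, 179.9] [-0.0634  0.083   0.1687] 0.6987813415755029
w index_pointer 0.82 [282.2, 44.5] [-0.0644  0.1047  0.173 ] 0.7124490357599406 0.19736756959054766
s index_pointer 0.54 [260.3, 180.0] [-0.0645  0.0831  0.1685] 0.6944344704075249
w lift_bar 0.57 [257.6, 248.8] [-0.0764  0.0013  0.1863] 0.7228022082547005 0.2151892581002401
s lift_bar 0.52 [262.6, 160.0] [-0.0674  0.0085  0.1846] 0.7454059867056014
```

View pics/b.png

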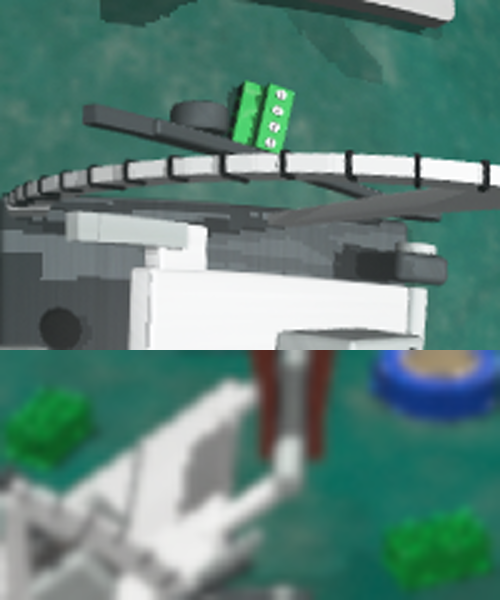

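The table pointer tip (crop 67,227) and the index tip (crop 85,113) are nearly level. I'll measure both more precisely from the depth data.

```bash
cat > ang.py <<'E'
import sys
from h import *
np.set_printoptions(precision=4,suppress=True)
p=np.load('p.npy')+[.0015,.003,0]; Sw=Ro.from_euler('z',p[2]).as_matrix()
f=np.load(sys.argv[1]+'.npz'); d=f['d']; R,t,K=f['R'],f['t'],f['K']
v,u=np.mgrid[0:384,0:512]; q=np.stack([u-K[0,2],v-K[1,2]],-1); r=np.hypot(q[...,0],q[...,1])+1e-9; th=r/K[0,0]
X=np.concatenate([q/r[...,None]*np.tan(th)[...,None],np.ones(r.shape+(1,))],-1)*d[...,None]
Q=((X-t)@R-[p[0],p[1],0])@Sw; a,b,z=Q[...,0],Q[...,1],Q[...,2]; ok=(d>0)
rad=np.hypot(.085-a,z-.044); ang=np.arctan2(z-.044,.085-a)
m=ok&(abs(b)<.068)&(rad>.02)&(rad<.165)&(abs(ang-.70)<.2)
for i in range(15):
    c=np.polyfit(.085-a[m],z[m]-.044,1); m&=abs((z-.044)-np.polyval(c,.085-a))<.012*.75**i+.0012
print('plate',m.sum(),np.arctan(c[0]),c[1], b[m].min(),b[m].max())
for n,lo,hi in(('pointer',.0765,.09),('index',.097,.115)):
    m=ok&(b>lo)&(b<hi)&(rad<.21)&(rad>.172)&(abs(ang-.7)<.12)&(v<130)
    if m.sum()<8: print(n,'few'); continue
    i=m&(rad>np.percentile(rad[m],80)); print(n,m.sum(),'ang med',np.median(ang[m]),'tip',np.median(ang[i]),rad[m].max(),np.percentile(ang[m],[5,25,75,95]),np.median(b[m]))
    print('  by rad',[(k,np.median(ang[m&(rad>=k)&(rad<k+.005)]).round(4), int((m&(rad>=k)&(rad<k+.005)).sum())) for k in np.arange(.172,.198,.005)])
E
python3 ang.py b
```

```text
plate 7933 0.6947311889385275 0.00027272529873477653 -0.06799736343923571 0.06799076646145434
pointer 423 ang med 0.7062836551056307 tip 0.7008948242324304 0.1980220448096145 [0.6928 0.7037 0.7084 0.7114] 0.08114014323942655
  by rad [(np.float64(0.172), np.float64(0.7086), 57), (np.float64(0.177), np.float64(0.7075), 70), (np.float64(0.182), np.float64(0.7072), 72), (np.float64(0.187), np.float64(0.7068), 84), (np.float64(0.192), np.float64(0.7041), 116), (np.float64(0.197), np.float64(0.6997), 24)]
index 350 ang med 0.7289975533466668 tip 0.7245575337339623 0.19765388959511587 [0.7137 0.7246 0.7322 0.741 ] 0.10369571064594149
  by rad [(np.float64(0.172), np.float64(0.7376), 57), (np.float64(0.177), np.float64(0.7312), 72), (np.float64(0.182), np.float64(0.7291), 57), (np.float64(0.187), np.float64(0.7286), 62), (np.float64(0.192), np.float64(0.7262), 88), (np.float64(0.197), np.float64(0.7244), 14)]
```

```bash
cat >> ang.py <<'E'
im=cv2.cvtColor(cv2.imread('pics/%sw.png'%sys.argv[1]),cv2.COLOR_BGR2HSV)
for n,lo,hi,T in(('pointer',.0765,.09,.695),('index',.1005,.116,.71)):
    s_=.085-a; h=-np.sin(T)*s_+np.cos(T)*(z-.044); l=np.cos(T)*s_+np.sin(T)*(z-.044)
    m=ok&(b>lo)&(b<hi)&(abs(h)<.02)&(l>.01)&(v<150)
    if n=='index': m&=(im[...,2]<110)
    print(n)
    for k in np.arange(.02,.2,.01):
        j=m&(l>=k)&(l<k+.01)
        if j.sum()>5: print(k.round(3),j.sum(),(np.percentile(h[j],[5,25,50,75,95])*1e3).round(1),(np.percentile(b[j],[5,50,95])*1e3).round(1))
E
python3 ang.py b | tail -30
```

```text
plate 7933 0.6947311889385275 0.00027272529873477653 -0.06799736343923571 0.06799076646145434
pointer 423 ang med 0.7062836551056307 tip 0.7008948242324304 0.1980220448096145 [0.6928 0.7037 0.7084 0.7114] 0.08114014323942655
  by rad [(np.float64(0.172), np.float64(0.7086), 57), (np.float64(0.177), np.float64(0.7075), 70), (np.float64(0.182), np.float64(0.7072), 72), (np.float64(0.187), np.float64(0.7068), 84), (np.float64(0.192), np.float64(0.7041), 116), (np.float64(0.197), np.float64(0.6997), 24)]
index 350 ang med 0.7289975533466668 tip 0.7245575337339623 0.19765388959511587 [0.7137 0.7246 0.7322 0.741 ] 0.10369571064594149
  by rad [(np.float64(0.172), np.float64(0.7376), 57), (np.float64(0.177), np.float64(0.7312), 72), (np.float64(0.182), np.float64(0.7291), 57), (np.float64(0.187), np.float64(0.7286), 62), (np.float64(0.192), np.float64(0.7262), 88), (np.float64(0.197), np.float64(0.7244), 14)]
pointer
0.15 97 [-0.5 -0.   0.3  0.5  0.9] [76.9 80.3 83.8]
0.16 148 [-3.   0.3  2.   2.4  2.9] [76.8 79.7 83.8]
0.17 121 [1.4 1.9 2.3 2.6 3.1] [78.5 81.2 83.8]
0.18 156 [0.5 1.9 2.2 2.5 3.1] [78.3 81.  84.1]
0.19 171 [-0.8  1.1  1.8  2.2  2.6] [78.3 81.3 83.9]
index
0.05 8 [0.2 3.8 4.3 4.4 4.6] [102.8 104.6 105.6]
0.06 27 [-0.4  1.5  4.2  4.5  4.8] [101.8 103.  105.4]
0.07 29 [0.4 2.9 4.  4.4 4.8] [102.  103.  105.1]
0.08 23 [-1.   2.5  4.   4.3  4.8] [101.9 102.6 103.9]
0.09 20 [-0.9  0.8  2.8  4.   4.9] [101.9 102.2 103.7]
0.13 7 [4.3 4.4 4.8 5.  5.2] [104.8 105.1 105.6]
0.14 28 [4.4 4.9 5.3 5.4 5.9] [103.1 104.6 105.6]
0.15 125 [0.8 4.8 5.3 7.7 8.7] [102.2 105.  111.4]
0.16 280 [-0.8  2.5  4.8  5.9  8.1] [102.2 107.9 112.5]
0.17 124 [0.6 3.2 4.5 5.2 5.9] [102.1 103.3 105.8]
0.18 113 [0.9 2.9 3.5 3.8 4.3] [102.1 103.7 106. ]
0.19 128 [0.5 1.9 3.2 3.8 4.5] [102.2 104.  106.1]
```

```bash
python3 - <<'E'
from h import *
np.set_printoptions(precision=4,suppress=True)
p=np.load('p.npy')+[.0015,.003,0]; Sw=Ro.from_euler('z',p[2]).as_matrix()
def cloud(d,P):
    K,R,t=P; v,u=np.mgrid[0:384,0:512]; q=np.stack([u-K[0,2],v-K[1,2]],-1); r=np.hypot(q[...,0],q[...,1])+1e-9; th=r/K[0,0]
    X=np.concatenate([q/r[...,None]*np.tan(th)[...,None],np.ones(r.shape+(1,))],-1)*d[...,None]
    return ((X-t)@R-[p[0],p[1],0])@Sw
def rep(nm,Q,d,lo,hi,T,l0,l1):
    a,b,z=Q[...,0],Q[...,1],Q[...,2]; s=.085-a; h=-np.sin(T)*s+np.cos(T)*(z-.044); l=np.cos(T)*s+np.sin(T)*(z-.044)
    m=(d>0)&(b>lo)&(b<hi)&(abs(h)<.015)&(l>l0)&(l<l1)
    print(nm,m.sum(),'l max',np.percentile(l[m],99))
    for k in np.arange(lo,hi,.001):
        j=m&(b>=k)&(b<k+.001)
        if j.sum()>3: print('  b',k.round(4),j.sum(),(np.percentile(h[j],[3,25,50,75,97])*1e3).round(1))
for nm in('a','b'):
    f=np.load(nm+'.npz'); Q=cloud(f['d'],(f['K'],f['R'],f['t']))
    if nm=='b': rep('b pointer',Q,f['d'],.076,.088,.695,.175,.194)
    rep(nm+' index',Q,f['d'],.099,.111,.715,.177,.194)
E
```

```text
a index 300 l max 0.1937145445173436
  b 0.101 32 [-0.1  0.9  1.8  2.3  2.8]
  b 0.102 152 [-1.3 -0.1  1.   2.3  3.6]
  b 0.103 45 [-1.9  2.6  2.8  3.2  4.2]
  b 0.104 37 [2.3 2.7 2.9 3.5 4.4]
  b 0.105 27 [2.4 2.6 2.7 2.9 4. ]
  b 0.106 7 [2.6 2.6 2.6 2.8 3.3]
b pointer 289 l max 0.19369757104458737
  b 0.078 49 [-2.4  1.5  2.1  2.4  2.7]
  b 0.079 42 [1.3 1.8 2.2 2.4 2.9]
  b 0.08 47 [1.3 1.7 2.1 2.4 2.8]
  b 0.081 45 [1.5 2.1 2.3 2.6 3.1]
  b 0.082 44 [1.2 2.  2.3 2.6 3.3]
  b 0.083 46 [1.5 2.  2.3 2.7 3.2]
  b 0.084 16 [1.2 1.6 1.9 2.1 2.5]
b index 216 l max 0.1937768900818724
  b 0.101 4 [-0.2  0.1  0.3  0.7  1.7]
  b 0.102 73 [-0.4  0.9  2.2  2.8  4.1]
  b 0.103 44 [1.9 2.5 2.9 3.3 4.3]
  b 0.104 43 [2.1 2.5 2.9 3.3 4.9]
  b 0.105 38 [2.  2.4 2.8 3.2 4.6]
  b 0.106 14 [1.8 2.1 2.5 2.9 3.2]
```

{"op": "carry_out", "data": {"motion": [{"tx": 0, "ty": 0.0016, "tz": -0.0019, "spin": 0, "gripper": 0.006}, {"tx": 0, "ty": 0.0032, "tz": -0.0038, "spin": 0, "gripper": 0.006}, {"tx": 0, "ty": 0.0032, "tz": -0.0038, "spin": 0, "gripper": 0.006}, {"tx": 0, "ty": 0.0032, "tz": -0.0038, "spin": 0, "gripper": 0.006}]}}

```text
t: 17.6
eef_pos: [0.5089, -0.018, 0.1266]
orientation: [-2.207, -2.234, 0.002]
force: [-7.2, -1.4, 3.3]
finger_gap: 0.0112
finger_force: 40.0
```

```bash
python3 look.py c; python3 ang.py c; python3 - <<'E'
import cv2,numpy as np
a=cv2.imread('pics/cw.png')[0:180,230:470]
cv2.imwrite('pics/c.png',cv2.resize(a,None,fx=3.3,fy=3.3,interpolation=2))
E
```

```text
17.7 [ 0.5088 -0.018   0.1265] [-6.9845 -1.983   3.4012] 0.010854924453218697 39.994343519210815
w table_pointer 0.56 [277.5, 90.2] [-0.0634  0.0811  0.1751] 0.7237446765970384 0.19798516653260945
s table_pointer 0.82 [255.0, 179.7] [-0.0505  0.0807  0.1674] 0.7387558853238906
w index_pointer 0.81 [278.3, 46.4] [-0.063   0.104   0.1753] 0.7256238948954902 0.1978713244801671
s index_pointer 0.74 [260.2, 184.6] [-0.0544 -0.1371  0.003 ] -0.2862824274560926
w lift_bar 0.96 [254.4, 249.6] [-0.0749  0.0005  0.1895] 0.7384284195009884 0.21615316370333576
s lift_bar 0.55 [262.1, 159.4] [-0.066   0.008   0.1862] 0.7555568754408692
plate 7661 0.7182939252111357 0.00022862520328263165 -0.06781604781869251 0.06799518467026691
pointer 419 ang med 0.7296844396038412 tip 0.7240997910259948 0.1982581459635031 [0.7171 0.7274 0.7316 0.7344] 0.08111819549352896
  by rad [(np.float64(0.172), np.float64(0.7318), 60), (np.float64(0.177), np.float64(0.7301), 73), (np.float64(0.182), np.float64(0.7303), 68), (np.float64(0.187), np.float64(0.7301), 84), (np.float64(0.192), np.float64(0.7275), 109), (np.floa
[... 627 characters left out ...]
] [78.2 81.1 84.2]
0.19 167 [3.9 5.6 6.3 6.8 7.4] [78.3 81.  83.9]
index
0.05 9 [3.9 4.1 4.1 4.4 4.5] [103.7 104.7 105.8]
0.06 26 [-0.2  3.8  4.2  4.6  4.8] [102.  103.6 105.5]
0.07 29 [-0.3  2.5  4.2  4.4  4.9] [102.  102.7 105.2]
0.08 25 [-0.8  1.9  4.   4.4  5.4] [101.9 102.5 104.1]
0.09 18 [-1.3  0.9  3.3  4.2  4.8] [101.9 102.4 103.4]
0.13 7 [4.2 4.4 4.6 4.9 5. ] [105.  105.5 105.9]
0.14 29 [4.3 4.8 5.  5.2 5.7] [103.  104.6 105.6]
0.15 124 [1.8 4.6 5.3 7.7 8.7] [102.1 105.  111.9]
0.16 247 [-0.6  2.7  4.8  5.6  8.2] [102.3 107.5 112.5]
0.17 119 [0.3 3.6 4.8 5.3 6.1] [102.2 103.6 106.2]
0.18 109 [1.2 3.1 3.6 3.8 4.2] [102.3 103.8 106.1]
0.19 107 [1.  2.7 3.4 3.7 4.2] [102.2 104.  106. ]
```

View pics/c.png

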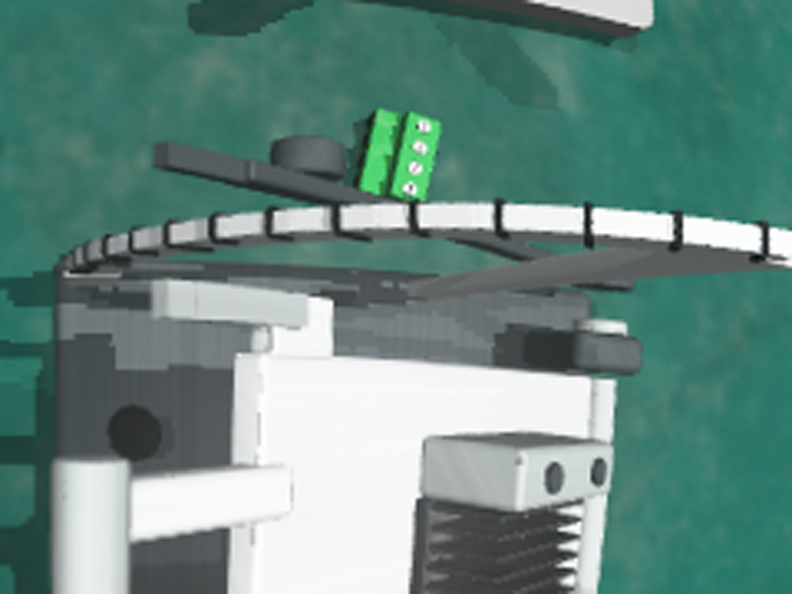

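The pointer tip (crop 155,300) and the index tip (crop 157,155) are now at the same angle, within about 0.002 rad by depth. The sink is still clamped and the bar is held at 40 N.

```bash
python3 -c "
from cell import ctrl
s=ctrl.observe(); print(s['t'],s['qvel'],s['finger_force']); print(ctrl.finish_job())"
```

```text
18.05 [-1.54118777e-03 -8.71286976e-04  4.40213508e-04  8.05655803e-05
 -1.72282817e-03  1.66196184e-04] 39.99436855316162
the job is handed in; nothing more can be done
None
```

The heat sink is clamped with about 12 N, the table is held by its bar level with the index arm (about 0.72 rad, pointers within about 0.002 rad by depth), and the job was handed in at 18 s; the result of the judging was not shown.

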